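# Hold a sprung sample-port shutter half open with a sterilised rod

### The arm

A 6-joint arm with a two-finger parallel gripper is mounted at the origin on the work surface. World frame = base frame: x ahead of the robot, y to its left, z up, the work surface at z = 0. Lengths are in m, angles in rad, forces in N, time in s.
With the tool pointing down it reaches from about 0.275 to 0.875 m from the base axis. Payload 12.5 kg.
Tool frame: the origin (TCP) lies midway between the tips of the shut fingers; the grasp point (between the pads) lies 19 mm behind it; x points along the fingers, z is the direction in which the jaws open and shut, and the axes are right-handed (so a half turn about x gives the same grasp; the last joint's range is limited). The gripper opens to 85 mm and grips with 20 to 120 N. Pads are 22 mm wide; open, the fingers measure 114 mm over their backs; the gripper's body (76 mm by 85 mm) begins 54 mm behind the grasp point. The pads swing forward as they close: fully open they stand 13 mm farther back than shut.
Start: joints at [1.263, 0.351, 1.652, -0, 1.139, -0.085], TCP at [0.121, 0.536, 0.231] pointing down, gripper open.
Joint ranges: [-2.75, 2.75], [-0.79, 2.1], [0.01, 2.65], [-1.57, 4.71], [0.07, 3.14], [-2.87, 2.87]. Speed limits (rad/s): [2.22, 2.22, 2.79, 3.14, 3.14, 3.14].

### API

Orientations are given as a unit quaternion [x, y, z, w].
In Python, from cell import * gives the robot as it stands. The module is installed in compiled form; this text tells all that it offers.
- The arm moves only by the shell command python3 -m jog 'ROWS' [FORCE]. ROWS is JSON, a list of rows, each a list of 5 numbers: the shift along the tool's x, y, z in m, then the turn about the tool's x in rad, then the closure, from 0 (fully open) to 1 (shut). A call has 1 to 8 rows; each row shifts and turns the pose as measured when the row begins, along the tool's axes as they then stand; what a row does not reach is not made up. A row lasts 1/10 s, in which the tool goes at most 50 mm and 8.59 degrees, less where a joint would pass 70% of its speed; a pose out of reach is approached as far as the arm can. A call with a gripper value outside its range is refused whole. The fingers move at their own pace and stop on an object; FORCE is the grip in N (left out, the last holds). Time passes only in rows, so rows that do not move let the fingers close. It gives the time, the measured TCP pose, the force and the opening at its end, in the units of the state.
- get_state(): the state, without advancing time (a new reading comes with each control period).
- camera(name): name is "scene" or "top" or "wrist"; returns a dict with "color" (400x640x3 uint8, red, green, blue), "vfov" (degrees; the focal length in pixels is half the picture's height over the tangent of half this angle, whatever the lens; pixels are square), "cx", "cy" (the principal point, pixels), "extrinsics" (4x4, takes a point from world to camera coordinates). Camera axes: x right, y down, z forward; pixel columns grow to the right and rows downward; lengths in m; the calibration is good to about 2 mm. A picture is of the moment at which its call begins. There is no depth.
- close_job(): hands the job in, once; it reports no verdict.
The state is a dict: "time": time; "q": joint angles; "dq": joint speeds; "joint_efforts": joint torques, N m; "eef_pos": TCP position; "eef_rot": TCP orientation; "force": force on the tool from outside, world axes, zero at the start; "wrist_torque": the same for the moment, N m; "grip_width": opening from 0.0 (shut) to 1.0 (fully open).
Only numpy, scipy, OpenCV 4.12 (cv2) and the standard library are available. Lean on these libraries where they do the work, as an engineer would, in place of code of your own. Each camera call takes 0.05 s, during which the arm holds its last target.

### The job

Take the rod out of its block by its handle and sterilise it by dipping its tip well down into the open dry sterilising pot while the shutter is still closed, then lift it out again. With the same rod, never with the fingers, push the reader's sprung shutter to half of its travel for a port inspection, not running it near its end stop, and finish the program while still holding the rod there so that the shutter stays half open: let go of nothing. Leave the pot standing where it is and do not disturb the tray, jar and tube rack.

Things in the scene. Friction and masses are not known exactly. Their poses are not given: they have to be found in the camera images.
- reader: fixed white desktop reader 150 (its x) x 210 (its y) x 70 mm high; origin at the centre of its underside. The steel shutter on its top slides to the reader's own +y between two rails 7 mm high along y (outer faces at x = -40 and +40 mm). Dark ticks beside the -x rail show where the lug's pushed face stands closed, at half travel (long tick) and at the end: y = -62, -32, -2 mm
- shutter (a joint): travel of the shutter in m: 0 closed, 0.06 at the end stop, half is 0.03. It moves to the reader's +y. A spring pushes it closed, about 1 N at 0, 3 N at half and 5 N at the end; it shuts by itself when let go
- lug (a point): middle of the face to push on the shutter's upright steel lug, 92 mm above the bench; axes as the reader's. The lug is 44 mm wide (reader's x), 8 mm thick (y) and stands up to 107 mm above the bench. The face looks to the reader's -y: push it to +y. Before it is the flat free top of the reader, 43 mm to its edge when closed
- rack: fixed grey block 80 (x) x 100 (y) x 70 mm high with three 13 mm holes in a row along its y, 34 mm apart; origin at the centre of its underside. The rod stands upright in the middle hole, the others are empty
- rod_handle (a point): centre of the rod's square white handle (14 x 14 x 55 mm, upright), 32.5 mm above the rack's top; x and y square to its flats, z up the rod away from the tip. Below it a collar 20 mm in diameter and 5 mm thick rests on the rack; then a steel shank 8 mm in diameter, 65 mm long, down to the tip. About 60 g
- rod_tip (a point): free lower end of the rod's shank, 97.5 mm below the handle's centre; at the start it is inside the rack's hole, 5 mm above the bench, so the rod must be lifted straight up by 70 mm or more to clear
- pot: loose small open round steel pot, outer diameter 62 mm, inner 56 mm, 55 mm high, on a round white foot 80 mm in diameter and 10 mm high, about 350 g; origin at the centre of its underside, inner floor 12 mm above the bench
- pot_rim (a point): centre of the pot's open mouth, level with its rim, 55 mm above the bench
- tray: bystander: orange open tray 90 x 120 x 35 mm; origin at the centre of its underside
- jar: bystander: closed jar 54 mm in diameter, 75 mm high; origin at the centre of its underside
- tubes: bystander: white rack 50 x 170 mm holding six capped tubes, 78 mm high in all; origin at the centre of its underside
Not all that is in view belongs to the job. Leave any purple or turquoise look-alike of the part that bears rod_handle alone.

How it is judged:
On the way, in this order (a step that is already met when the one before it is completed fails the run):
1. the gripped rod's tip is inside the pot, at least 12 mm below the rim, with the shutter still closed (horizontal distance between rod_tip and pot_rim below 0.028 m and z of rod_tip in the frame of pot_rim below -0.012 m and contact force between the fingers and rod above 1 N and value of joint shutter below 0.006 m), for 0.1 s.
2. the rod has been lifted out of the pot, the shutter still closed (z of rod_tip in the frame of pot_rim above 0.003 m and contact force between the fingers and rod above 1 N and value of joint shutter below 0.006 m), for 0.1 s.
At the end, for the whole second after the job is handed in: at the end the shutter stands still at half travel (30 mm, within 7 mm either way), held against its spring by the rod alone, and the rod is gripped by the fingers, its handle more than 120 mm above the bench, touching neither rack nor pot; the pot stands upright within 30 mm of its start (value of joint shutter between 0.023 and 0.037 m and velocity of joint shutter between -0.01 and 0.01 m/s and contact force between rod and shutter above 0.7 N and contact force between the fingers and rod above 1 N and height (world z) of rod_handle above 0.12 m and contact force between rod and rack below 0.3 N and contact force between rod and pot below 0.3 N and angle between pot's own z axis and vertical below 0.1 rad and distance of pot from where it was at the start of the episode below 0.03 m); the arm keeps its last pose, push and grip.
It fails at once if the shutter is run near its end stop (beyond 52 mm) (value of joint shutter above 0.052 m).
It fails at once if the fingers or the arm touch the shutter (contact force between any of the fingers, the arm and shutter above 0.5 N).
It fails at once if the pot is tipped or shoved (30 mm) (angle between pot's own z axis and vertical above 0.35 rad or distance of pot from where it was at the start of the episode above 0.03 m).
It fails at once if a bystander is disturbed (moved 30 mm) (distance of any of tray, jar, tubes from where it was at the start of the episode above 0.03 m).
It also fails if it takes over 56 s, if anything falls off the work surface, if the arm or the gripper's body presses on something with over 40 N, if the wrist force passes 120 N, or if a joint passes its speed limit or range.

## Working session

There is one attempt and no reset: what is moved stays moved. The work goes in short steps, Python scripts to look and compute and a shell command to move; the robot and the scene stay as the last step left them, time stands still between calls to the robot, and variables do not carry over. Pictures are saved under pics/ and viewed, and the job is handed in when it is done.

```bash
mkdir -p pics; cat > h.py <<'E'
from cell import *
import numpy as np, cv2
from scipy.spatial.transform import Rotation as R
def snap(n,f):
    c=camera(n); cv2.imwrite(f'pics/{f}.png',c['color'][:,:,::-1]); np.savez(f'pics/{f}.npz',**{k:c[k] for k in c}); return c
def ray(f,u,v):
    c=np.load(f'pics/{f}.npz'); F=200/np.tan(np.radians(c['vfov'])/2)
    E=c['extrinsics']; d=E[:3,:3].T@np.array([(u-c['cx'])/F,(v-c['cy'])/F,1]); o=-E[:3,:3].T@E[:3,3]; return o,d
def at(f,u,v,z):
    o,d=ray(f,u,v); return (o+d*(z-o[2])/d[2])
def proj(f,p):
    c=np.load(f'pics/{f}.npz'); F=200/np.tan(np.radians(c['vfov'])/2); E=c['extrinsics']; q=E[:3,:3]@np.array(p)+E[:3,3]; return q[:2]/q[2]*F+[c['cx'],c['cy']]
def crop(f,x0,y0,x1,y1,s,o):
    im=cv2.imread(f'pics/{f}.png')[y0:y1,x0:x1]; cv2.imwrite(f'pics/{o}.png',cv2.resize(im,None,fx=s,fy=s,interpolation=cv2.INTER_CUBIC))
E
python3 - <<'E'
from h import *
for n in ['scene','top','wrist']:
    c=snap(n,n+'0'); print(n,c['vfov'],c['cx'],c['cy'],-c['extrinsics'][:3,:3].T@c['extrinsics'][:3,3])
s=get_state(); print(s['time'],R.from_quat(s['eef_rot']).as_matrix().round(3))
E
```

```text
scene 57.13328421341393 319.9069395922195 199.72291795767686 [1.08129615 0.32210303 0.54572498]
top 49.72123144712035 323.18542171759304 190.0155526188137 [0.40728848 0.0397522  1.10481946]
wrist 70.21573562953523 314.9990114494056 200.1918472203818 [0.05113699 0.55335612 0.37388325]
0.15 [[-0.    -0.975  0.221]
 [-0.001  0.221  0.975]
 [-1.     0.    -0.001]]
```

View pics/scene0.png

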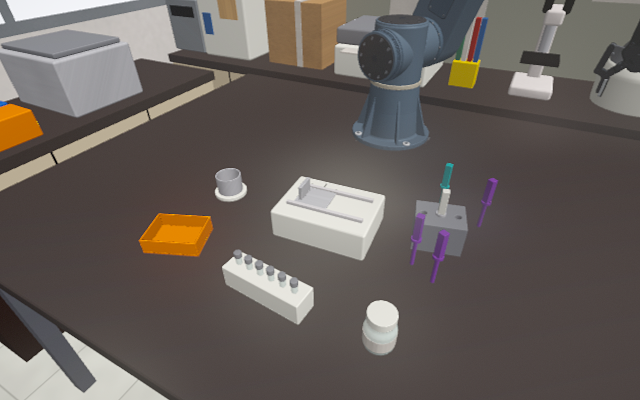

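View pics/top0.png

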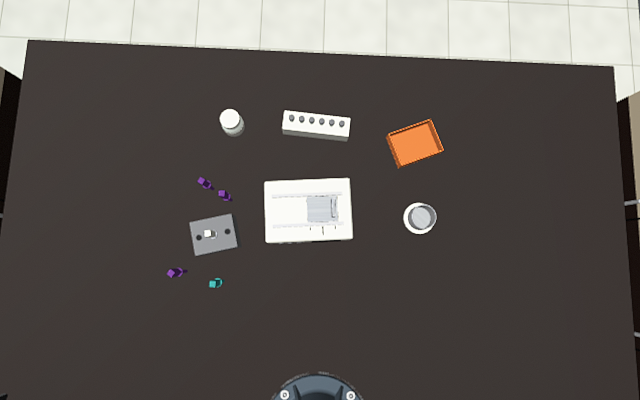

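View pics/wrist0.png

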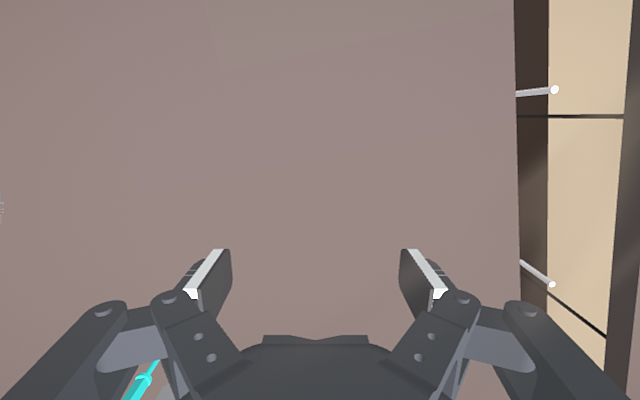

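```bash
python3 - <<'E'
from h import *
for n in ['scene0','top0','wrist0']:
    print(n,proj(n,[0,0,0]),proj(n,[0.121,.536,.231]),proj(n,[.4,.04,0])); print(np.load(f'pics/{n}.npz')['extrinsics'].round(3))
crop('top0',240,160,460,260,3.6,'t1'); crop('top0',140,160,260,300,5,'t2'); crop('scene0',200,150,500,290,2.6,'s1')
E
```

```text
scene0 [389.22662008 132.21213406] [621.12950486 106.26323496] [350.74452042 199.90589197]
[[-0.468  0.883 -0.013  0.229]
 [ 0.531  0.27  -0.803 -0.223]
 [-0.706 -0.383 -0.596  1.212]
 [ 0.     0.     0.     1.   ]]
top0 [316.21174439 427.47597678] [ 33.3252984  402.59243482] [305.34799048 257.7428506 ]
[[ 0.029 -0.999  0.04  -0.017]
 [-0.988 -0.035 -0.148  0.568]
 [ 0.15  -0.036 -0.988  1.032]
 [ 0.     0.     0.     1.   ]]
wrist0 [-97.57059994 171.4903412 ] [312.56574643 250.92517302] [ 68.40448009 390.74074466]
[[ 0.22   0.975 -0.001 -0.55 ]
 [ 0.935 -0.21   0.286 -0.038]
 [ 0.279 -0.064 -0.958  0.38 ]
 [ 0.     0.     0.     1.   ]]
```

View pics/t1.png

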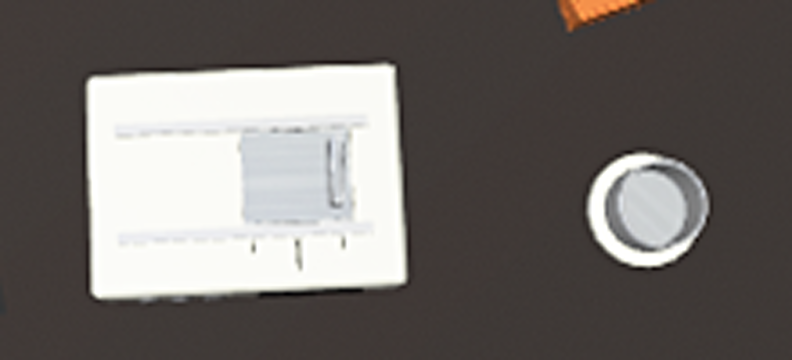

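View pics/t2.png

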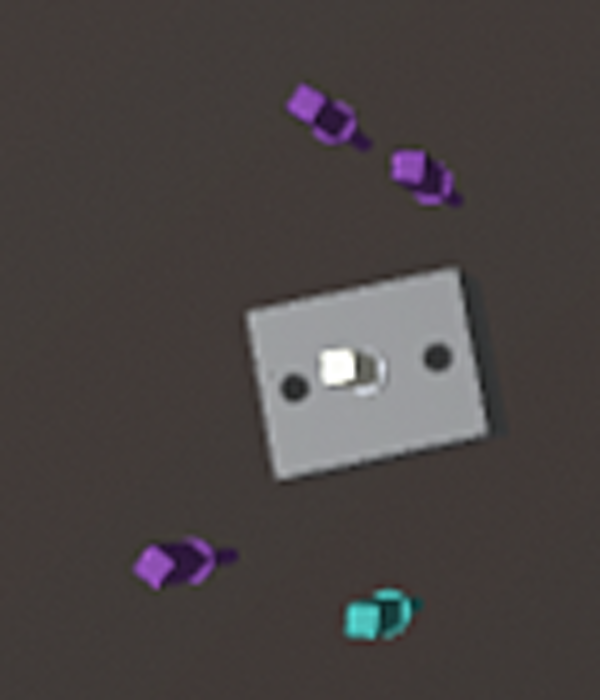

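View pics/s1.png

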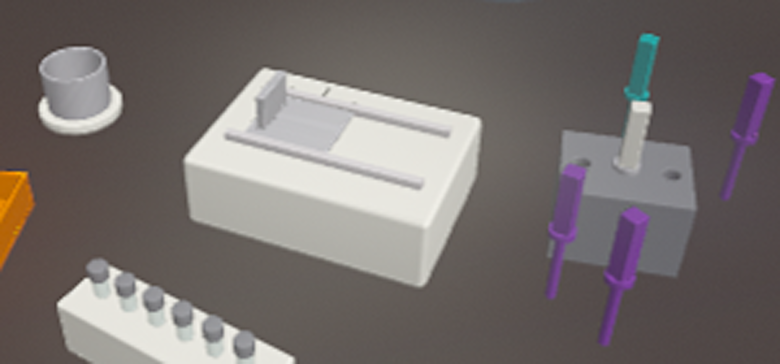

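```bash
python3 - <<'E'
from h import *
a=lambda x,y,z:at('top0',x/3.6+240-.36,y/3.6+160-.36,z)
b=lambda x,y,z:at('top0',x/5+140-.4,y/5+160-.4,z)
r=[a(*p,.07) for p in [(90,77),(393,64),(407,285),(95,298)]]
print('reader',np.round(r,4),np.mean(r,0)); 
for i in range(4): d=r[i]-r[(i+1)%4]; print(np.hypot(*d[:2]),np.degrees(np.arctan2(d[1],d[0])))
r=[b(*p,.07) for p in [(248,312),(457,268),(487,433),(277,480)]]
print('rack',np.round(r,4),np.mean(r,0)); 
for i in range(4): d=r[i]-r[(i+1)%4]; print(np.hypot(*d[:2]),np.degrees(np.arctan2(d[1],d[0])))
h=[b(294,388,.07),b(437,357,.07)];print('holes',h,np.mean(h,0),np.hypot(*(h[0]-h[1])[:2]))
print('handletop',b(338,368,.13))
print('purples/turq handle tops ',[b(*p,.13).round(3) for p in [(306,104),(409,167),(155,566),(363,620)]])
print('lug top',a(337,172,.107),'tick half',a(298,250,.07), a(254,243,.07),a(344,240,.07))
print('pot rim R',a(709,202,.055),'rim L',a(607,200,.055),'rimtop',a(660,156,.055),'foot L',a(587,210,.01),'foot bottom',a(645,268,.01))
E
```

```text
reader [[ 0.581   0.1448  0.07  ]
 [ 0.5972 -0.0593  0.07  ]
 [ 0.4484 -0.0716  0.07  ]
 [ 0.4337  0.1343  0.07  ]] [0.51507702 0.03707773 0.07      ]
0.2047240762732948 94.55914967048665
0.14932071277698974 4.734087134723654
0.20642946466269202 -85.89545792038507
0.14768737090287454 -175.92307405464507
rack [[0.4762 0.3178 0.07  ]
 [0.5003 0.2209 0.07  ]
 [0.4227 0.2021 0.07  ]
 [0.398  0.2985 0.07  ]] [0.44932599 0.25982452 0.07      ]
0.09992682179755925 103.96274406100807
0.07981495335080893 13.598396168586875
0.09956261510768169 -75.61620096908445
0.08054512110873277 -166.1373076474947
holes [array([0.4410975 , 0.29371031, 0.07      ]), array([0.45774545, 0.22770248, 0.07      ])] [0.44942148 0.26070639 0.07      ] 0.06807486722138044
handletop [0.44857939 0.26023321 0.13      ]
purples/turq handle tops  [array([0.567, 0.283, 0.13 ]), array([0.54 , 0.235, 0.13 ]), array([0.36 , 0.334, 0.13 ]), array([0.339, 0.242, 0.13 ])]
lug top [ 0.51822221 -0.02083582  0.107     ] tick half [0.4693594  0.00155263 0.07      ] [0.47308266 0.0309364  0.07      ] [ 0.47696393 -0.02891149  0.07      ]
pot rim R [ 0.51186241 -0.27963243  0.055     ] rim L [ 0.51093901 -0.20918514  0.055     ] rimtop [ 0.54246009 -0.24592448  0.055     ] foot L [ 0.50777809 -0.2055033   0.01      ] foot bottom [ 0.4679397  -0.24697841  0.01      ]
```

```bash
cat >> h.py <<'E'
def to(p,yaw=None):
    s=get_state(); M=R.from_quat(s['eef_rot']).as_matrix(); d=M.T@(np.array(p)-s['eef_pos'])
    z=np.degrees(np.arctan2(M[1,2],M[0,2])); print('t',s['time'],'pos',np.round(s['eef_pos'],4),'zyaw',z.round(2),'down',M[:,0].round(4),'F',np.round(s['force'],2),'w',s['grip_width'],'| tool shift',d.round(4))
    if yaw is not None: print('turn about tool x',np.radians(z-yaw).round(4))
E
python3 -m jog '[[0,0,0,-0.149,0],[0,0,0,-0.149,0],[0,0,0,-0.149,0]]'
python3 -c "
from h import *
to([.449,.260,.2],103.9)"
```

```text
time: 0.45
eef_pos: [0.1213, 0.5358, 0.2302]
eef_rot: [0.555, -0.44, -0.554, -0.438]
force: [0.4, -0.8, 0.4]
grip_width: 0.996
t 0.45 pos [0.1213 0.5358 0.2302] zyaw 103.3 down [-7.0e-04 -2.3e-03 -1.0e+00] F [ 0.39 -0.83  0.35] w 0.9957911953473937 | tool shift [ 0.0306 -0.2555 -0.3437]
turn about tool x -0.0105
```

```bash
python3 -m jog '[[0,-0.028,-0.038,-0.01,0],[0,-0.028,-0.038,0,0],[0,-0.028,-0.038,0,0],[0,-0.028,-0.038,0,0],[0,-0.028,-0.038,0,0],[0,-0.028,-0.038,0,0],[0,-0.028,-0.038,0,0]]'
python3 -c "
from h import *
to([.449,.260,.2],103.9)"
```

```text
time: 1.15
eef_pos: [0.3809, 0.3208, 0.2292]
eef_rot: [0.56, -0.433, -0.56, -0.431]
force: [0.2, 1.1, 0.0]
grip_width: 1.001
t 1.15 pos [0.3809 0.3208 0.2292] zyaw 104.76 down [-0.0018 -0.0026 -1.    ] F [0.19 1.15 0.  ] w 1.0007663296948555 | tool shift [ 0.0292 -0.0504 -0.0761]
turn about tool x 0.015
```

```bash
python3 -m jog '[[0,-0.025,-0.038,0,0],[0,-0.025,-0.038,0,0],[0,0,0,0,0]]'
python3 -c "
from h import *
to([.449,.260,.2],103.9)
snap('wrist','w1');to([.449,.260,.2],103.9)
print([proj('w1',p).round(1) for p in [[.449,.26,.13],[.449,.26,.07]]])"
```

```text
time: 1.45
eef_pos: [0.4542, 0.2536, 0.2289]
eef_rot: [0.559, -0.434, -0.559, -0.432]
force: [-0.6, 0.0, 0.5]
grip_width: 1.001
t 1.45 pos [0.4542 0.2536 0.2289] zyaw 104.5 down [-0.0012 -0.0031 -1.    ] F [-0.57  0.04  0.52] w 1.000688302728236 | tool shift [0.0289 0.0034 0.0076]
turn about tool x 0.0104
t 1.5 pos [0.4526 0.2549 0.2288] zyaw 104.53 down [-0.0023 -0.0028 -1.    ] F [ 0.07  0.01 -0.72] w 1.0004775805372288 | tool shift [0.0288 0.0022 0.0059]
turn about tool x 0.011
[array([322.9, 196.3]), array([321.6, 181.4])]
```

View pics/w1.png

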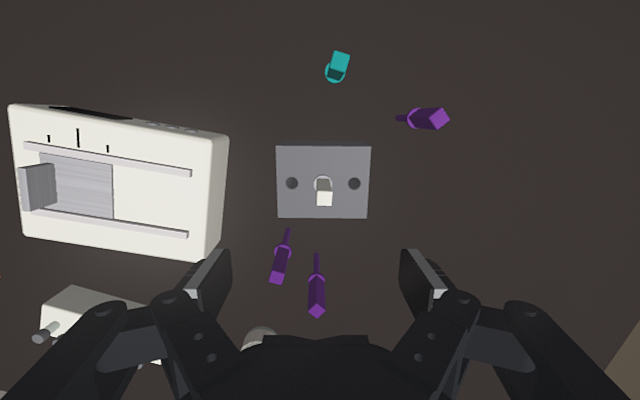

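```bash
python3 -c "
from h import *
crop('w1',270,140,380,225,7,'w1c')"
```

```text
(no output)
```

View pics/w1c.png

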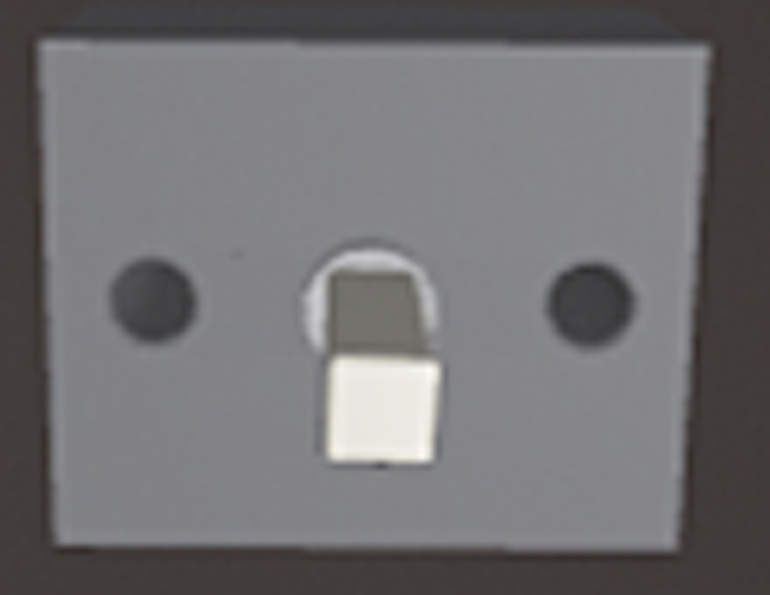

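```bash
python3 -c "
from h import *
print(at('w1',324.6,198.4,.13),at('w1',270+152/7,140+301/7,.07),at('w1',270+590/7,140+305/7,.07))
for c in [(333,357),(440,360),(432,462),(328,460)]: print(at('w1',270+c[0]/7,140+c[1]/7,.13))
to([.4490,.2603,.14],103.9)"
```

```text
[0.45047251 0.26192098 0.13      ] [0.45897504 0.22894707 0.07      ] [0.44243324 0.29500716 0.07      ]
[0.44549132 0.25417769 0.13      ]
[0.4424796  0.26728451 0.13      ]
[0.45569126 0.26990702 0.13      ]
[0.45877847 0.25700338 0.13      ]
t 1.5 pos [0.4526 0.2549 0.2288] zyaw 104.53 down [-0.0023 -0.0028 -1.    ] F [ 0.07  0.01 -0.72] w 1.0004775805372288 | tool shift [0.0888 0.0019 0.0063]
turn about tool x 0.011
```

```bash
python3 -m jog '[[0.02,0.0015,0.007,0.015,0],[0.03,0,0,0,0],[0.03,0,0,0,0],[0,0,0,0,0]]'
python3 -c "
from h import *
to([.4495,.261,.089],103.5)"
```

```text
time: 1.9
eef_pos: [0.4471, 0.2635, 0.147]
eef_rot: [-0.556, 0.438, 0.556, 0.436]
force: [-1.0, -0.9, 0.6]
grip_width: 1.002
t 1.9 pos [0.4471 0.2635 0.147 ] zyaw 103.69 down [-0.0018 -0.0017 -1.    ] F [-1.   -0.87  0.57] w 1.0019901502885211 | tool shift [ 0.058  -0.0019 -0.0029]
turn about tool x 0.0034
```

```bash
python3 -m jog '[[0.02,-0.0015,-0.0015,0,0],[0.02,0,0,0,0],[0.015,0,0,0,0],[0,0,0,0,0]]'
python3 -c "
from h import *
to([.4495,.261,.089],103.5)"
```

```text
time: 2.3
eef_pos: [0.4483, 0.2658, 0.095]
eef_rot: [0.557, -0.436, -0.557, -0.436]
force: [-0.3, 0.4, 0.2]
grip_width: 0.999
t 2.3 pos [0.4483 0.2658 0.095 ] zyaw 103.91 down [ 8.e-04  0.e+00 -1.e+00] F [-0.34  0.43  0.18] w 0.9993693790039951 | tool shift [ 0.006  0.    -0.005]
turn about tool x 0.0072
```

```bash
python3 -m jog '[[0.006,0,-0.005,0,0],[0,0,0,0,0]]'
python3 -c "
from h import *
to([.4495,.261,.089],103.5);snap('wrist','w2');to([.4495,.261,.089],103.5)"
```

```text
time: 2.5
eef_pos: [0.4501, 0.2618, 0.091]
eef_rot: [0.558, -0.434, -0.557, -0.436]
force: [0.2, 0.4, 0.9]
grip_width: 0.999
t 2.5 pos [0.4501 0.2618 0.091 ] zyaw 103.99 down [ 0.003   0.0011 -1.    ] F [0.24 0.41 0.94] w 0.9989875593088867 | tool shift [ 0.002   0.0007 -0.0007]
turn about tool x 0.0085
t 2.55 pos [0.4505 0.2622 0.0916] zyaw 103.98 down [ 0.004   0.0017 -1.    ] F [-0.33 -0.2   0.76] w 0.9980503006439674 | tool shift [ 0.0026  0.0012 -0.0009]
turn about tool x 0.0084
```

View pics/w2.png

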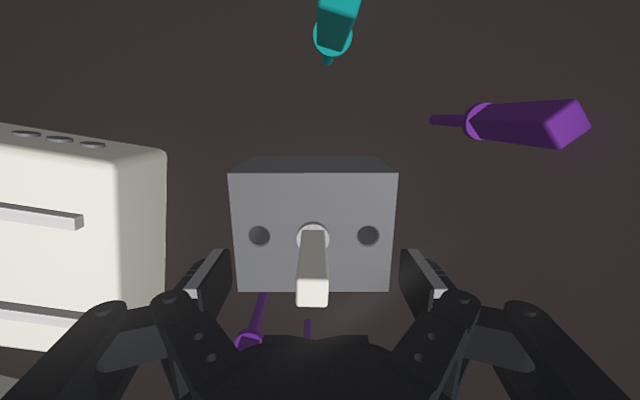

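```bash
python3 -m jog '[[0,0,0,0,1],[0,0,0,0,1],[0,0,0,0,1],[0,0,0,0,1],[0,0,0,0,1],[0,0,0,0,1],[0,0,0,0,1],[0,0,0,0,1]]' 90
python3 -c "
from h import *
to([.4495,.261,.089],103.5);snap('wrist','w3')"
```

```text
time: 3.35
eef_pos: [0.4513, 0.2626, 0.0936]
eef_rot: [0.558, -0.433, -0.556, -0.438]
force: [0.1, -0.7, 1.4]
grip_width: 0.15
t 3.35 pos [0.4513 0.2626 0.0936] zyaw 103.97 down [ 0.0065  0.0029 -1.    ] F [ 0.14 -0.65  1.37] w 0.15038761738509962 | tool shift [ 0.0045  0.0021 -0.0011]
turn about tool x 0.0081
```

View pics/w3.png

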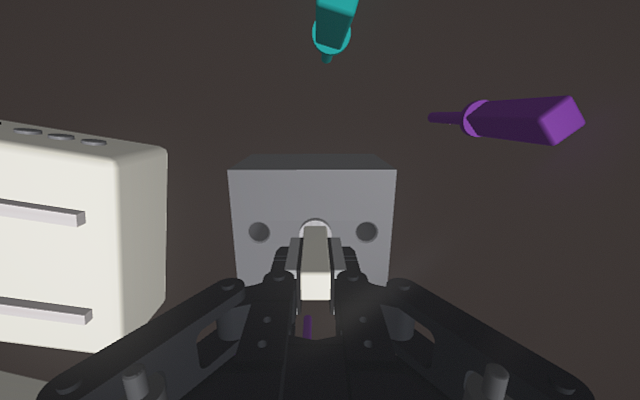

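```bash
python3 -m jog '[[-0.03,0,0,0,1],[-0.045,0,0,0,1],[-0.045,0,0,0,1],[-0.02,0,0,0,1]]'
python3 -c "
from h import *
to([.51,-.246,.225],94.6);snap('scene','s2');snap('wrist','w4')"
```

```text
time: 3.8
eef_pos: [0.4488, 0.2613, 0.2349]
eef_rot: [0.557, -0.436, -0.557, -0.435]
force: [0.3, -0.2, -1.1]
grip_width: 0.15
t 3.8 pos [0.4488 0.2613 0.2349] zyaw 103.96 down [-5.e-04 -7.e-04 -1.e+00] F [ 0.28 -0.23 -1.11] w 0.15003827976602427 | tool shift [ 0.0102  0.063  -0.5071]
turn about tool x 0.1634
```

View pics/s2.png

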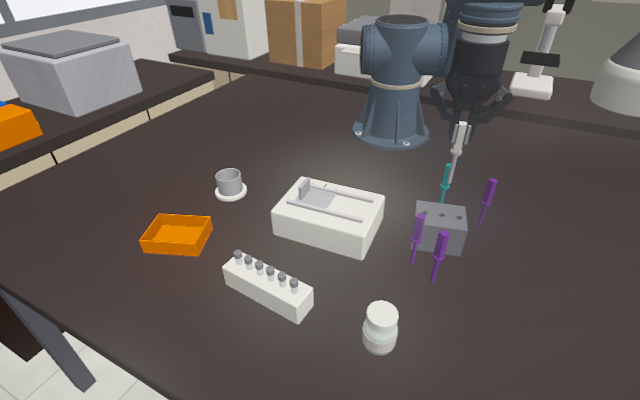

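View pics/w4.png

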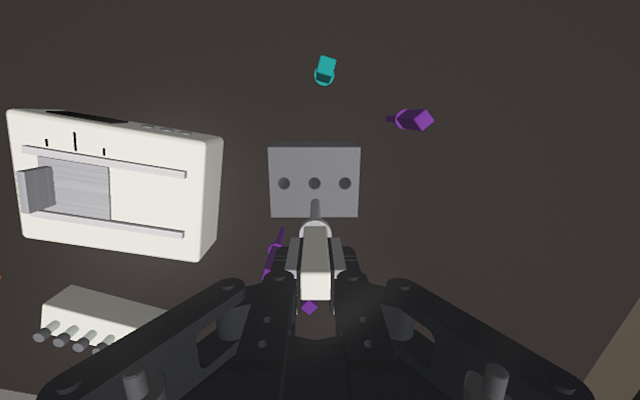

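```bash
python3 -m jog '[[0,0.003,-0.025,0,1],[0,0.005,-0.042,0,1],[0,0.005,-0.042,0,1],[0,0.005,-0.042,0,1],[0,0.005,-0.042,0,1],[0,0.005,-0.042,0,1],[0,0.005,-0.042,0,1]]'
python3 -c "
from h import *
to([.51,-.246,.225],94.6)"
```

```text
time: 4.6
eef_pos: [0.4813, -0.0212, 0.226]
eef_rot: [-0.556, 0.435, 0.561, 0.431]
force: [1.2, -0.3, -0.6]
grip_width: 0.149
t 4.6 pos [ 0.4813 -0.0212  0.226 ] zyaw 104.41 down [-0.0091  0.     -1.    ] F [ 1.2  -0.31 -0.56] w 0.14943704706889138 | tool shift [ 0.0007  0.0282 -0.2248]
turn about tool x 0.1713
```

```bash
python3 -m jog '[[-0.004,0.006,-0.044,0,1],[-0.002,0.006,-0.044,0,1],[-0.002,0.006,-0.044,0,1],[-0.002,0.006,-0.044,0,1],[0,0.003,-0.025,0,1],[0,0,0,0,1]]'
python3 -c "
from h import *
to([.51,-.246,.225],94.6)
for n in ['scene','top','wrist']: snap(n,n+'5')
to([.51,-.246,.225],94.6)"
```

```text
time: 5.2
eef_pos: [0.5016, -0.2348, 0.2265]
eef_rot: [-0.551, 0.438, 0.564, 0.432]
force: [0.7, 0.9, -0.7]
grip_width: 0.149
t 5.2 pos [ 0.5016 -0.2348  0.2265] zyaw 104.13 down [-0.0198  0.0042 -0.9998] F [ 0.68  0.88 -0.71] w 0.14927588922682544 | tool shift [ 0.0013 -0.0055 -0.0129]
turn about tool x 0.1664
t 5.35 pos [ 0.5016 -0.2315  0.2272] zyaw 104.29 down [-0.0198  0.0048 -0.9998] F [-0.07  0.95 -0.49] w 0.14946002683208678 | tool shift [ 0.0019 -0.0046 -0.0161]
turn about tool x 0.1691
```

View pics/scene5.png

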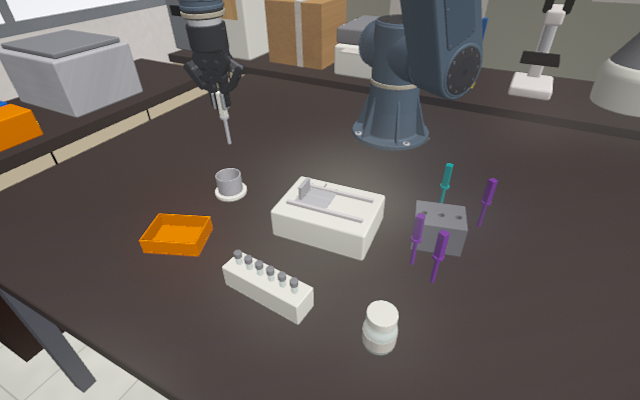

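View pics/wrist5.png

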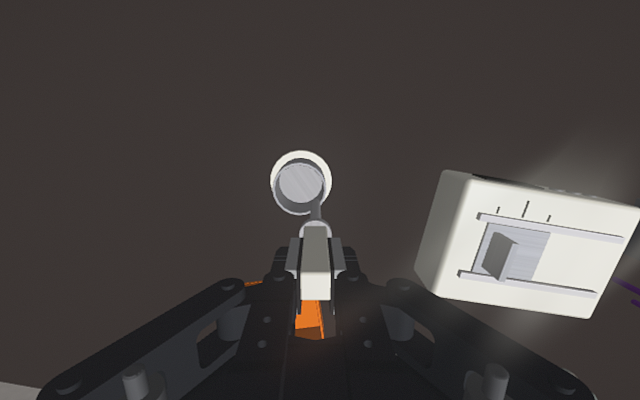

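```bash
python3 -c "
from h import *
s=get_state();M=R.from_quat(s['eef_rot']).as_matrix();t=s['eef_pos']+M[:,0]*.088;print(t,proj('scene5',t),proj('wrist5',t))
print([proj(n,[.51,-.246,.055]) for n in ['scene5','wrist5','top5']])
crop('scene5',200,120,270,210,7,'s5c');crop('wrist5',250,130,360,240,6,'w5c')"
```

```text
[ 0.4998523  -0.23111162  0.13918566] [230.12325175 143.85720385] [314.82047975 204.09708606]
[array([228.13700332, 174.58610196]), array([299.33413332, 188.53937811]), array([423.07865809, 216.06188964])]
```

View pics/s5c.png

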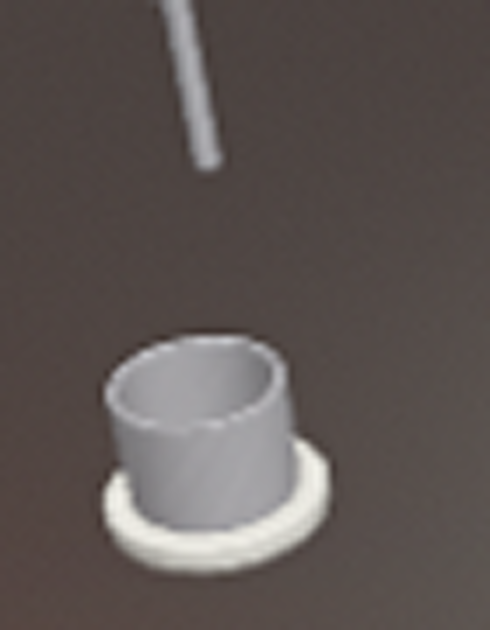

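View pics/w5c.png

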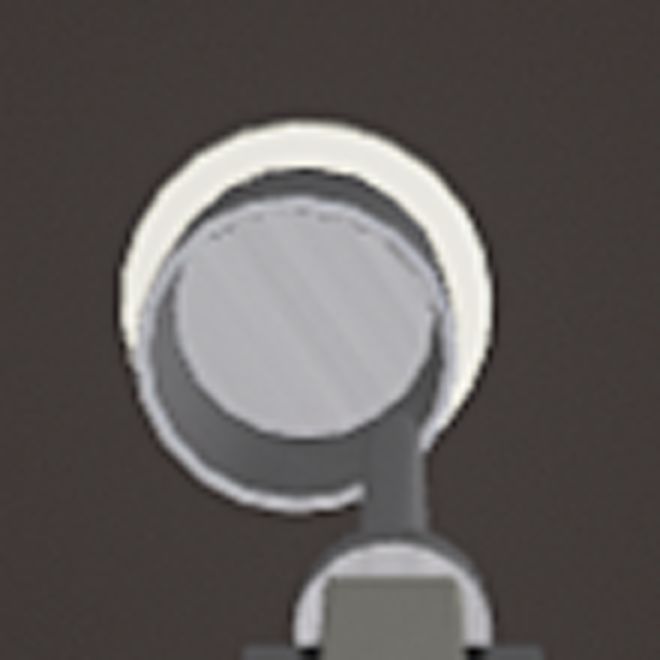

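```bash
cat >> h.py <<'E'
def tip(p,yaw=None):
    s=get_state(); M=R.from_quat(s['eef_rot']).as_matrix(); t=s['eef_pos']+M[:,0]*.088; print('TIP',t.round(4),'shift',(M.T@(np.array(p)-t)).round(4)); to(p,yaw)
E
python3 -c "
from h import *
tip([.51,-.246,.075])"
python3 -m jog '[[0.02,-0.0055,-0.016,0,1],[0.03,0,0,0,1]]'
python3 -c "
from h import *
tip([.51,-.246,.075],94.6)"
```

```text
TIP [ 0.4999 -0.2311  0.1392] shift [ 0.0639 -0.0073 -0.0175]
t 5.35 pos [ 0.5016 -0.2315  0.2272] zyaw 104.29 down [-0.0198  0.0048 -0.9998] F [-0.07  0.95 -0.49] w 0.14946002683208678 | tool shift [ 0.1519 -0.0073 -0.0175]
time: 5.55
eef_pos: [0.512, -0.2441, 0.179]
eef_rot: [-0.555, 0.436, 0.563, 0.431]
force: [-0.0, -0.5, -1.4]
grip_width: 0.152
TIP [ 0.5108 -0.244   0.091 ] shift [ 0.016   0.001  -0.0019]
t 5.55 pos [ 0.512  -0.2441  0.179 ] zyaw 104.46 down [-0.014   0.0017 -0.9999] F [-0.01 -0.45 -1.37] w 0.15187224940404837 | tool shift [ 0.104   0.001  -0.0019]
turn about tool x 0.1721
```

```bash
python3 -m jog '[[0.025,0,-0.002,0,1],[0.02,0,0,0,1],[0.015,0,0,0,1]]'
python3 -c "
from h import *
tip([.51,-.246,.03],94.6)"
```

```text
time: 5.85
eef_pos: [0.511, -0.241, 0.1147]
eef_rot: [-0.555, 0.434, 0.565, 0.429]
force: [0.1, 0.6, -0.2]
grip_width: 0.154
TIP [ 0.5095 -0.2407  0.0267] shift [-0.0033  0.0009 -0.0052]
t 5.85 pos [ 0.511  -0.241   0.1147] zyaw 104.72 down [-0.0165  0.0037 -0.9999] F [ 0.13  0.62 -0.2 ] w 0.15367504140286586 | tool shift [ 0.0847  0.0009 -0.0052]
turn about tool x 0.1767
```

```bash
python3 -m jog '[[0,0,-0.003,0,1],[0,0,-0.002,0,1],[0,0,0,0,1]]'
python3 -c "
from h import *
tip([.51,-.246,.03],94.6)
snap('scene','s6')
crop('scene6'.replace('scene6','s6'),180,80,300,220,4,'s6c')"
```

```text
time: 6.15
eef_pos: [0.5119, -0.2428, 0.1137]
eef_rot: [-0.554, 0.433, 0.567, 0.428]
force: [0.4, 0.4, -0.7]
grip_width: 0.151
TIP [ 0.5102 -0.2423  0.0257] shift [-0.0043  0.0012 -0.0034]
t 6.15 pos [ 0.5119 -0.2428  0.1137] zyaw 104.93 down [-0.0193  0.0055 -0.9998] F [ 0.42  0.42 -0.66] w 0.15061069506995417 | tool shift [ 0.0837  0.0012 -0.0034]
turn about tool x 0.1803
```

View pics/s6c.png

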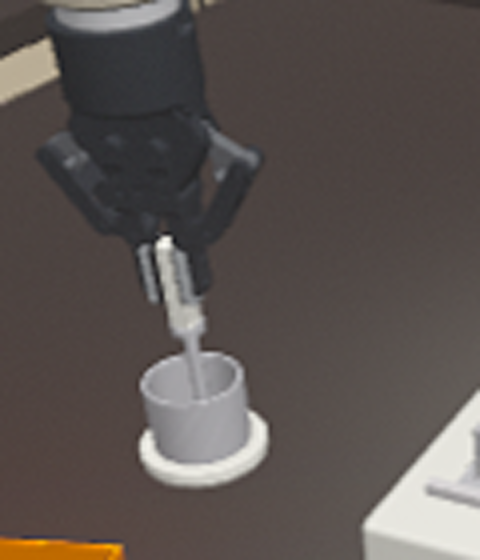

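```bash
python3 -m jog '[[-0.03,0,0,0,1],[-0.04,0,0,0,1],[-0.025,0,0,0.09,1],[0,0,0,0.09,1]]'
python3 -c "
from h import *
tip([.5215,-.0437,.115],94.6)"
```

```text
time: 6.6
eef_pos: [0.5143, -0.2431, 0.2153]
eef_rot: [-0.514, 0.483, 0.524, 0.478]
force: [0.1, 0.2, -1.2]
grip_width: 0.147
TIP [ 0.5128 -0.2427  0.1273] shift [ 0.0129 -0.0241  0.1977]
t 6.6 pos [ 0.5143 -0.2431  0.2153] zyaw 94.39 down [-0.0163  0.004  -0.9999] F [ 0.12  0.24 -1.23] w 0.14673586088579949 | tool shift [ 0.1009 -0.0241  0.1977]
turn about tool x -0.0036
```

```bash
python3 -m jog '[[0,-0.004,0.025,0,1],[0,-0.005,0.04,0,1],[0,-0.005,0.04,0,1],[0,-0.005,0.04,0,1],[0,-0.004,0.025,0,1],[0,0,0,0,1]]'
python3 -c "
from h import *
tip([.5215,-.0437,.083],94.6);snap('scene','s7');snap('wrist','w7');tip([.5215,-.0437,.083],94.6);s=get_state();print(proj('s7',s['eef_pos']+R.from_quat(s['eef_rot']).as_matrix()[:,0]*.088))
crop('s7',240,80,400,260,3.3,'s7c')"
```

```text
time: 7.2
eef_pos: [0.5265, -0.0668, 0.2227]
eef_rot: [-0.516, 0.483, 0.518, 0.481]
force: [0.2, -0.4, -1.0]
grip_width: 0.152
TIP [ 0.5261 -0.0668  0.1347] shift [0.0518 0.0027 0.0234]
t 7.2 pos [ 0.5265 -0.0668  0.2227] zyaw 94.03 down [-4.3e-03 -1.0e-04 -1.0e+00] F [ 0.2  -0.38 -1.04] w 0.1515001359607589 | tool shift [0.1398 0.0027 0.0234]
turn about tool x -0.0099
TIP [ 0.5261 -0.0692  0.1345] shift [0.0515 0.0026 0.0257]
t 7.3 pos [ 0.5265 -0.0691  0.2225] zyaw 93.95 down [-4.5e-03 -7.0e-04 -1.0e+00] F [ 0.76 -0.55 -0.63] w 0.15142376465193266 | tool shift [0.1395 0.0026 0.0257]
turn about tool x -0.0113
[282.35133199 166.98423233]
```

View pics/s7c.png

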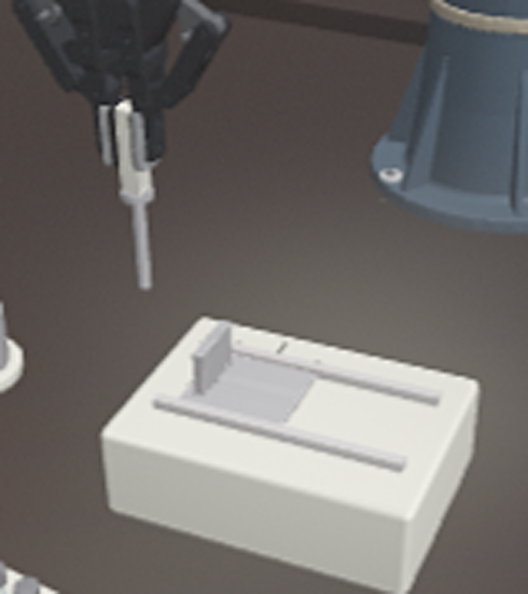

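View pics/w7.png

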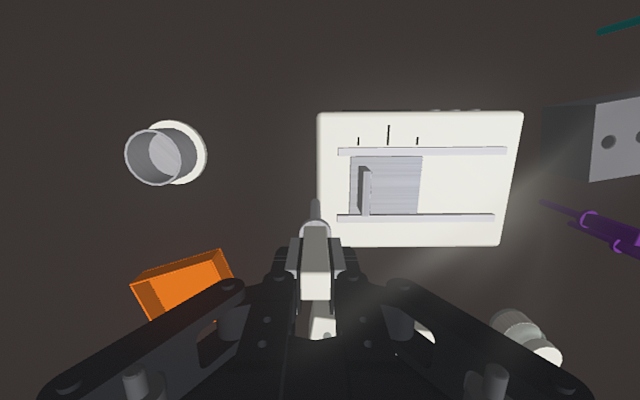

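```bash
python3 -m jog '[[0.01,0.003,0.02,-0.01,1],[0.02,0,0,0,1],[0.015,0,0,0,1]]'
python3 -c "
from h import *
tip([.5215,-.0437,.083],94.6);snap('scene','s8');snap('wrist','w8');tip([.518,.0011,.083],94.6)
crop('s8',240,120,400,260,4.5,'s8c');print(proj('s8',[.52,-.0248,.092]))"
```

```text
time: 7.6
eef_pos: [0.5235, -0.0522, 0.1794]
eef_rot: [0.52, -0.481, -0.518, -0.48]
force: [0.0, -0.7, -1.7]
grip_width: 0.149
TIP [ 0.5236 -0.0524  0.0914] shift [0.0084 0.0015 0.0089]
t 7.6 pos [ 0.5235 -0.0522  0.1794] zyaw 94.38 down [ 0.002  -0.0026 -1.    ] F [ 0.02 -0.66 -1.69] w 0.14946079086749378 | tool shift [0.0964 0.0015 0.0089]
turn about tool x -0.0038
TIP [ 0.5226 -0.0523  0.0906] shift [0.0075 0.0005 0.0536]
t 7.7 pos [ 0.5227 -0.0521  0.1786] zyaw 94.36 down [-0.001 -0.002 -1.   ] F [ 0.2   0.67 -1.15] w 0.15580591461771998 | tool shift [0.0955 0.0005 0.0536]
turn about tool x -0.0043
[302.50498439 187.22005464]
```

View pics/s8c.png

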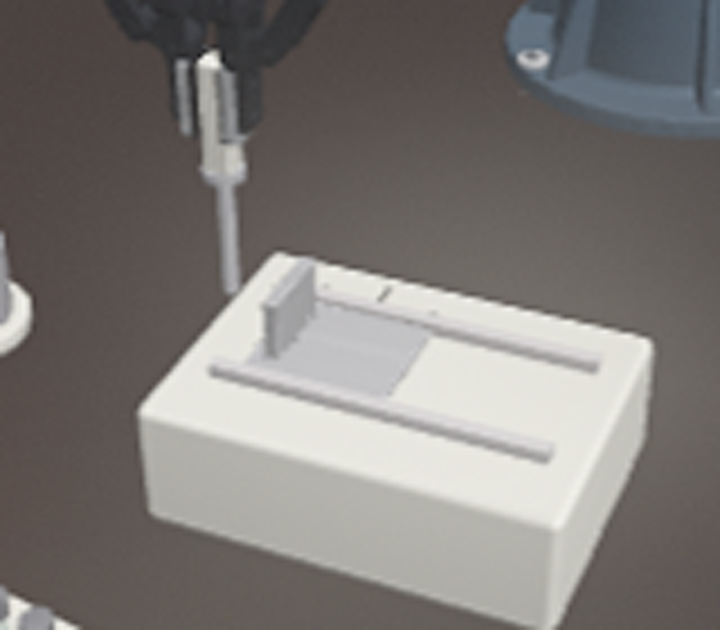

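```bash
python3 -m jog '[[0.0075,0,0.005,0,1],[0,0,0.01,0,1],[0,0,0.005,0,1]]'
python3 -c "
from h import *
tip([.518,.0011,.083],94.6)"
```

```text
time: 8.0
eef_pos: [0.5219, -0.033, 0.1722]
eef_rot: [0.519, -0.482, -0.517, -0.481]
force: [-0.2, -0.4, -1.1]
grip_width: 0.147
TIP [ 0.522  -0.0332  0.0842] shift [0.0011 0.0015 0.0345]
t 8.0 pos [ 0.5219 -0.033   0.1722] zyaw 94.17 down [ 0.001  -0.0025 -1.    ] F [-0.17 -0.43 -1.08] w 0.14749426484279748 | tool shift [0.0891 0.0015 0.0345]
turn about tool x -0.0075
```

```bash
python3 -m jog '[[0,0.001,0.006,0,1],[0,0,0.006,0,1],[0,0,0.006,0,1]]'
python3 -c "
from h import *
tip([.518,.0011,.083],94.6);snap('scene','s9');snap('wrist','w9')
crop('s9',240,120,400,260,4.5,'s9c')"
```

```text
time: 8.3
eef_pos: [0.5198, -0.0138, 0.1732]
eef_rot: [0.52, -0.482, -0.517, -0.481]
force: [0.5, -2.7, -1.6]
grip_width: 0.151
TIP [ 0.52   -0.0141  0.0852] shift [0.0021 0.0009 0.0153]
t 8.3 pos [ 0.5198 -0.0138  0.1732] zyaw 94.22 down [ 0.0026 -0.0037 -1.    ] F [ 0.54 -2.74 -1.64] w 0.15127374461138854 | tool shift [0.0901 0.0009 0.0153]
turn about tool x -0.0067
```

View pics/s9c.png

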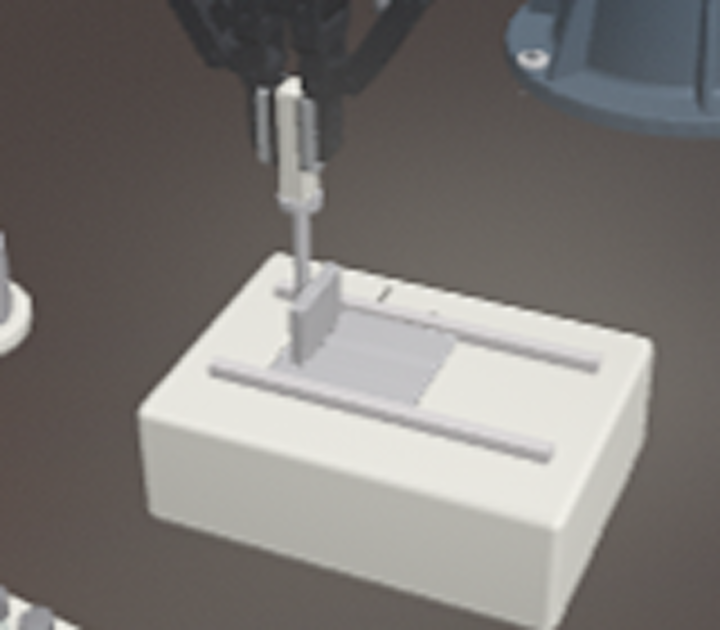

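View pics/w9.png

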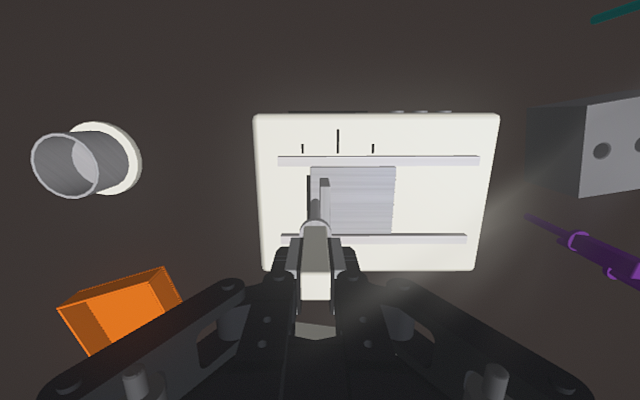

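```bash
python3 -m jog '[[0,0,0.005,0,1],[0,0,0.005,0,1],[0,0,0.002,0,1]]'
python3 -c "
from h import *
tip([.518,.0011,.083],94.6);snap('scene','s10');snap('wrist','w10');snap('top','t10');tip([.518,.0011,.083],94.6)
crop('w10',230,90,510,290,2.8,'w10c');crop('t10',250,160,370,260,6,'t10c')"
```

```text
time: 8.7
eef_pos: [0.5189, -0.0012, 0.1732]
eef_rot: [0.52, -0.482, -0.517, -0.481]
force: [-0.3, -3.8, -1.0]
grip_width: 0.149
TIP [ 0.5191 -0.0016  0.0852] shift [0.0022 0.0009 0.0028]
t 8.7 pos [ 0.5189 -0.0012  0.1732] zyaw 94.25 down [ 0.0025 -0.0043 -1.    ] F [-0.27 -3.83 -1.01] w 0.1487813635865493 | tool shift [0.0902 0.0009 0.0028]
turn about tool x -0.0061
TIP [ 0.5191 -0.0019  0.0851] shift [0.0021 0.0008 0.003 ]
t 8.85 pos [ 0.5189 -0.0015  0.1731] zyaw 94.25 down [ 0.0024 -0.0041 -1.    ] F [ 0.56 -2.01 -1.46] w 0.1520232147639812 | tool shift [0.0901 0.0008 0.003 ]
turn about tool x -0.0061
```

View pics/w10c.png

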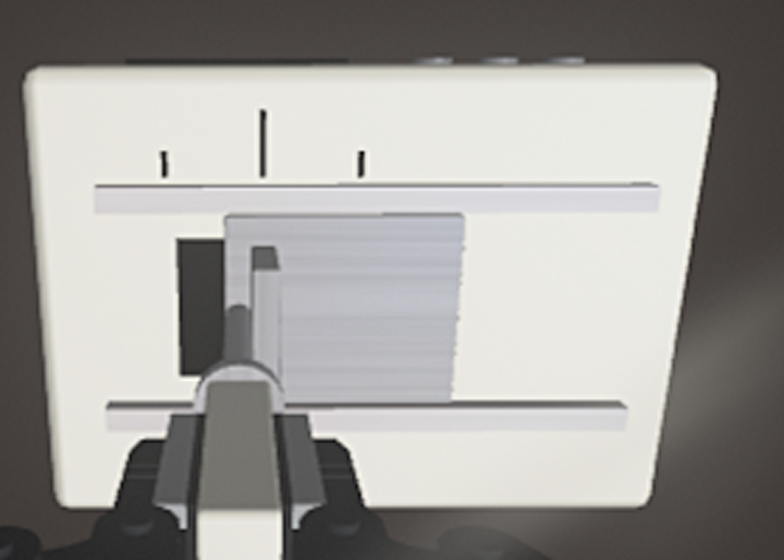

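View pics/t10c.png

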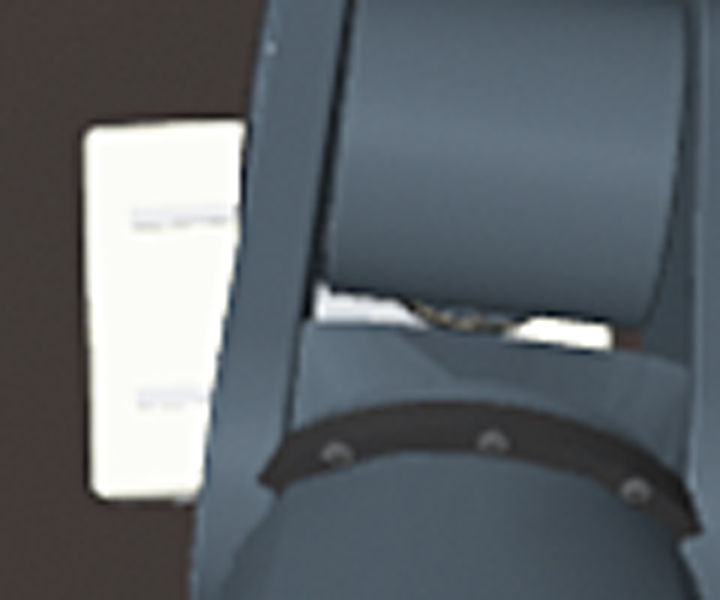

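```bash
python3 -c "
from h import *
C=np.array([.515,.037]);y=np.array([-np.sin(np.radians(4.4)),np.cos(np.radians(4.4))]);x=np.array([y[1],-y[0]])
def rd(p): d=p[:2]-C; return np.round([d@x*1e3,d@y*1e3],1)
w=lambda u,v,z:rd(at('w10',230-.3+u/2.8,90-.3+v/2.8,z))
print('lug',w(251,247,.107)); print('ticks',w(164,177,.07),w(263,177,.07),w(361,177,.07))
print('plate end',w(463,213,.073)); print('corners',w(30,67,.07),w(716,67,.07))
a=lambda X,Y,z:rd(at('top0',X/3.6+240-.36,Y/3.6+160-.36,z)); print('plate end closed',a(243,138,.073),a(243,220,.073))
print(rd(np.array([.5191,-.0017])))"
```

```text
lug [-26.  -34.4]
ticks [-39.9 -60.8] [-39.9 -30.4] [-39.9  -0.3]
plate end [-29.2  31.1]
corners [-72.3 -99.5] [-72.  102.9]
plate end closed [28.   1.5] [-26.9   3.8]
[  1.1 -38.9]
```

```bash
python3 -m jog '[[0,0,0.004,0,1],[0,0,0.0005,0,1]]'
python3 -c "
from h import *
tip([.518,.0011,.083],94.6);snap('scene','s11');snap('wrist','w11');tip([.518,.0011,.083],94.6)
crop('w11',230,90,510,290,2.8,'w11c')"
```

```text
time: 9.05
eef_pos: [0.5186, 0.0029, 0.1732]
eef_rot: [0.52, -0.482, -0.516, -0.481]
force: [-0.5, -3.3, -0.7]
grip_width: 0.149
TIP [0.5188 0.0025 0.0852] shift [ 0.0022  0.0009 -0.0014]
t 9.05 pos [0.5186 0.0029 0.1732] zyaw 94.23 down [ 0.0025 -0.0044 -1.    ] F [-0.54 -3.25 -0.7 ] w 0.14917744766431726 | tool shift [ 0.0902  0.0009 -0.0014]
turn about tool x -0.0065
TIP [0.5188 0.0024 0.0852] shift [ 0.0022  0.0009 -0.0012]
t 9.15 pos [0.5186 0.0028 0.1732] zyaw 94.23 down [ 0.0024 -0.0044 -1.    ] F [-0.34 -3.43 -1.3 ] w 0.1499545385362933 | tool shift [ 0.0902  0.0009 -0.0012]
turn about tool x -0.0064
```

View pics/w11c.png

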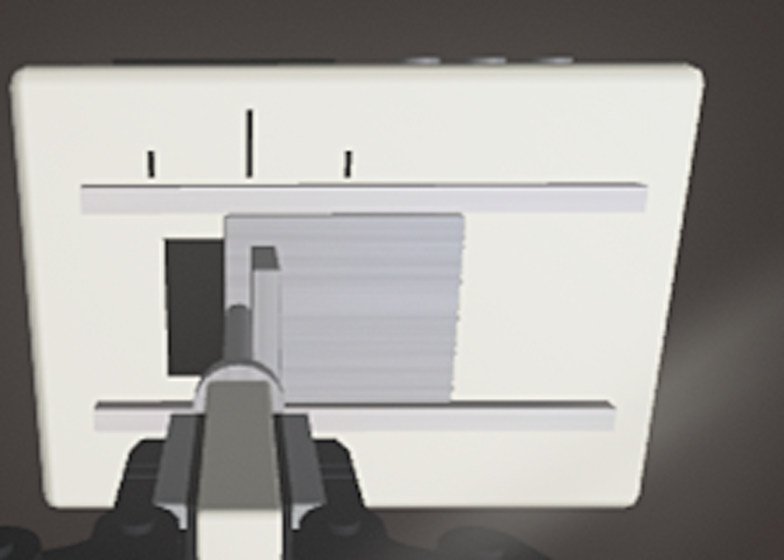

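View pics/s11.png

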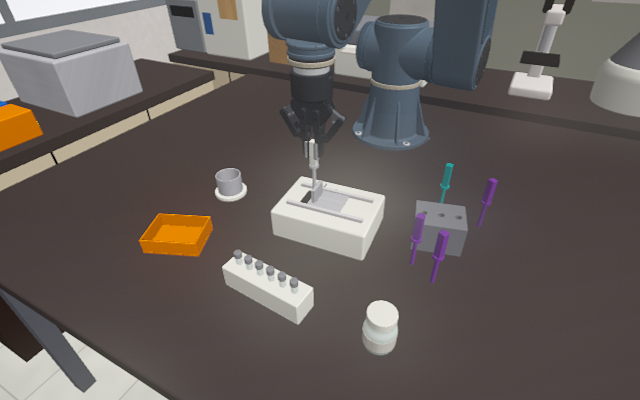

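```bash
python3 -c "
from h import *
C=np.array([.515,.037]);y=np.array([-np.sin(np.radians(4.4)),np.cos(np.radians(4.4))]);x=np.array([y[1],-y[0]])
def rd(p): d=p[:2]-C; return np.round([d@x*1e3,d@y*1e3],1)
w=lambda u,v,z:rd(at('w11',230-.3+u/2.8,90-.3+v/2.8,z))
print('lug',w(251,247,.107)); print('ticks',w(151,177,.07),w(249,177,.07),w(348,177,.07));print('plate end',w(463,213,.073))
crop('s11',270,160,400,260,6,'s11c')"
python3 -c "
from h import *
tip([.518,.0011,.083])"
```

```text
lug [-26.  -30.4]
ticks [-39.9 -60.8] [-39.9 -30.7] [-39.8  -0.3]
plate end [-29.2  35. ]
TIP [0.5188 0.0024 0.0852] shift [ 0.0022  0.0009 -0.0012]
t 9.15 pos [0.5186 0.0028 0.1732] zyaw 94.23 down [ 0.0024 -0.0044 -1.    ] F [-0.34 -3.43 -1.3 ] w 0.1499545385362933 | tool shift [ 0.0902  0.0009 -0.0012]
```

View pics/s11c.png

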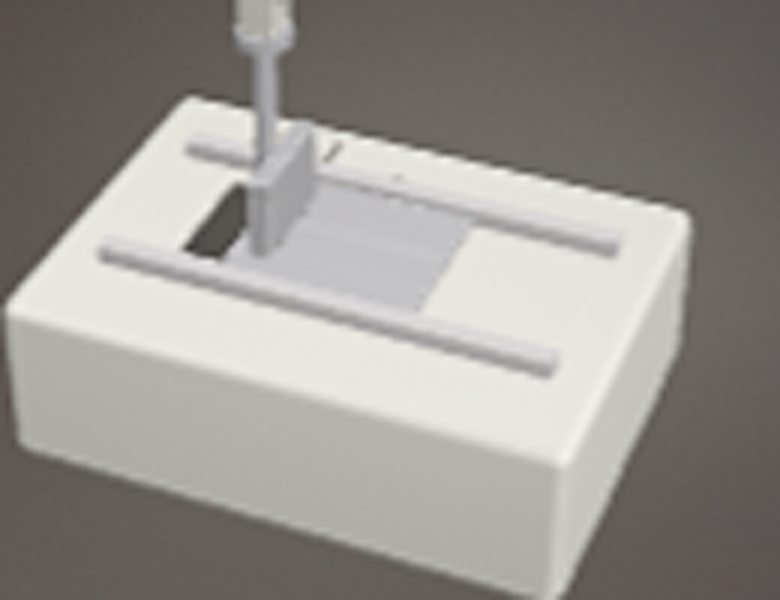

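```bash
python3 -c "
from h import *
close_job()
tip([.518,.0011,.083])"
```

```text
the job is handed in; nothing more can be done
the job is handed in; nothing more can be done
```

I dipped the rod in the pot and handed the job in with the rod still gripped, holding the reader's shutter at about half travel. Handing in gave no verdict, and no state could be read after it.

- **Dip:** I lifted the rod straight out of the rack by its handle. Its tip then went about 29 mm below the pot's rim with the shutter closed, and I lifted it clear.
- **Push:** I pushed the lug with the shank only. The gripper's fingertips were about 66 mm above the top of the lug.
- **Shutter position:** In the last wrist picture the lug's face was at −30.4 mm, and the half-travel tick measured −30.7 mm in the same way. That puts the travel at about 30 mm. The end edge of the shutter plate gave about 31 mm.
- **Hold:** The reaction on the tool was about 3.4 N against the push, close to the 3 N expected from the spring at half travel. The grip opening stayed at 0.15, and the handle was about 183 mm above the bench.
- **Surroundings:** In the last scene picture the pot was upright in its place, and the tray, jar, tube rack and look-alike rods had not visibly moved.

No check failed. The wrist picture put the shutter's fixed marks 1 to 2 mm off their stated places, so I judged the half position against the tick itself.

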